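Stir indicator beads through the drying beads under the ring light

ROBOT

A 6-joint arm with a two-finger parallel gripper is mounted at the origin on the work surface. World frame = base frame: x ahead of the robot, y to its left, z up, the work surface at z = 0. Lengths are in mm, angles in rad, forces in N, time in s.
With the tool pointing down it reaches from about 250 to 725 mm from the base axis. Payload 4 kg.
Tool frame: the origin (TCP) lies midway between the tips of the shut fingers; the grasp point (between the pads) lies 19 mm behind it; z points along the fingers, y is the direction in which the jaws open and shut (so a half turn about z gives the same grasp; the last joint's range is limited). The gripper opens to 85 mm and grips with 20 to 120 N. Pads are 22 mm wide; open, the fingers measure 114 mm over their backs; the gripper's body (76 mm by 85 mm) begins 54 mm behind the grasp point. The pads swing forward as they close: fully open they stand 13 mm farther back than shut.
Start: joints at [1.227, 0.241, 0.005, 1.335, 0, 1.571], TCP at [168.532, 470.74, 231.306] pointing down, gripper open.
Joint ranges: [-2.72, 2.72], [-1.05, 1.87], [-1.09, 1.28], [-1.99, 2.15], [-1.42, 1.44], [-3.14, 3.14]. Speed limits (rad/s): [2.79, 2.79, 3.14, 3.14, 3.14, 3.14].

INTERFACE

Orientations are given as a unit quaternion [w, x, y, z].
In Python, from cell import arm gives the robot as it stands.
- The arm moves only by the shell command python3 -m jog 'ROWS' [OPENING] [FORCE]. ROWS is a JSON object of lists of equal length, an entry for each row: "offset": the shift along the tool's x, y, z in mm, a list of three; "angular": the turn, a rotation vector about the tool's x, y, z in rad, a list of three. In form: {"offset": [[x, y, z], ...], "angular": [[wx, wy, wz], ...]}. A call has 1 to 12 rows; each row is the pose to reach, as a shift and turn from the pose commanded when the call began, along the tool's axes at that moment; what a row does not reach only later rows make up. A row lasts 1/10 s, in which the tool goes at most 50 mm and 8.59 degrees, less where a joint would pass 70% of its speed; a pose out of reach is approached as far as the arm can. A call with a gripper value outside its range is refused whole. OPENING is the opening, from 0 (shut) to 1 (fully open), set as the call begins (- or left out, the last holds). The fingers move at their own pace and stop on an object; FORCE is the grip in N (left out, the last holds). Time passes only in rows, so rows that repeat a pose let the fingers close. It gives the time, the measured TCP pose, the force and the opening at its end, in the units of the state.
- arm.sense(): the state, without advancing time (a new reading comes with each control period).
- arm.read_camera(name): name is "scene" or "top" or "wrist"; returns the picture (420x560x3 uint8, red, green, blue); there is no depth.
- arm.camera_params(name): a dict with "vfov" (degrees; the focal length in pixels is half the picture's height over the tangent of half this angle, whatever the lens; pixels are square), "cx", "cy" (the principal point, pixels), "k1" (the pictures are not rectified: a ray, as slopes to the right and down, at radius r is drawn at 1 + k1 r^2 times it, then the intrinsics apply), "origin" and "rotation" of the camera in the world; the wrist camera has in their place "hand_eye" (4x4, takes a point from camera to tool coordinates, whose origin is the TCP and whose axes are the flange's). Camera axes: x right, y down, z forward; pixel columns grow to the right and rows downward; lengths in mm; the calibration is good to about 2 mm. A picture is of the moment at which its call begins: read the wrist's pose just before it. camera_params takes no time and is no camera call.
- arm.sign_off(): hands the job in, once; it reports no verdict.
The state is a dict: "t": time; "joint_positions": joint angles; "dq": joint speeds; "tau": joint torques, N m; "tcp_pos": TCP position; "tcp_rot": TCP orientation; "wrist_force": force on the tool from outside, world axes, zero at the start; "ft_torque": the same for the moment, N m; "finger_gap": finger opening in mm.
Only numpy, scipy, OpenCV 4.12 (cv2) and the standard library are available. Lean on these libraries where they do the work, as an engineer would, in place of code of your own. Each camera call takes 0.05 s, during which the arm holds its last target.

TASK

Take the stirring rod from the glass jar and, holding it slanted at about 30 degrees so that hand and rod stay clear of the ring light, gently stir the whole bowlful of drying beads with it until every bead lies at least half a bead's width from where it started. The three orange indicator beads, poured in as one clump, must end up spread among the white ones with a clear gap of at least a third of a bead's width between any two of them. Keep all beads in the bowl, do not touch them with the fingers, leave the light and the other things on the bench alone, and finish by standing the rod back in its jar, ball end down, and letting go.

Things in the scene. Friction and masses are not known exactly. Their poses are not given: they have to be found in the camera images.
- bowl: dark blue-grey bowl held fast by its rubber foot (black disc 176 mm across, 8 mm high): it does not shift. 54 mm high, inside 176 mm across at the rim and 122 mm across at the flat round floor, straight flared walls about 28 degrees from vertical, 5 mm thick. Origin at the centre of its underside, 8 mm above the table, z up; its yaw is arbitrary
- bowl_in (a point): centre of the bowl's flat inner floor (14 mm above the table), z up
- rod: round stirring rod, 200 mm long, about 70 g: white 10 mm shaft, white ball 16 mm across at the low end, blue grip sleeve 16 mm across from 112 to 192 mm above the ball's centre. Origin at the ball's centre, z along the rod to its top. Starts in the jar, ball on the floor, leaning about 27 degrees against the rim, top towards the robot
- rod_tip (a point): centre of the rod's ball end (same point as the rod's origin)
- rod_grip (a point): point on the rod's axis in the middle of the blue sleeve, 152 mm from the centre of the ball. A held rod can swing a few degrees in the grip when the beads push back hard, which changes the height of its ball
- jar: clear glass tool jar with a grey band round its foot, fixed to the bench: 74 mm across outside, 66 mm inside, 110 mm high, floor 6 mm thick. Origin at the centre of its underside on the table, z up; its own -x is the direction in which the rod leans at the start
- jar_rim (a point): centre of the jar's mouth, 110 mm above the table
- lamp_ring (a point): centre of the underside of the ring light, 313 mm above the table and about 58 mm beyond the bowl's centre in x. Black ring 132 mm across outside, 88 mm inside, 22 mm thick
- lamp: stand of the ring light, fixed: white round base 100 mm across (origin at the centre of its underside), about 0.055 m beyond the bowl's centre in x and 0.165 m to its +y side; steel column 22 mm thick, 370 mm high; 14 mm boom at 324 mm height to the ring. Not to be touched
- orange1: orange indicator drying bead in the bowl: a ball of porous ceramic 22 mm in diameter, 12 g; origin at its centre. It rolls a little and soon comes to rest
- orange2: orange indicator drying bead in the bowl: a ball of porous ceramic 22 mm in diameter, 12 g; origin at its centre. It rolls a little and soon comes to rest
- orange3: orange indicator drying bead in the bowl: a ball of porous ceramic 22 mm in diameter, 12 g; origin at its centre. It rolls a little and soon comes to rest
- white1: plain white drying bead in the bowl: a ball of porous ceramic 22 mm in diameter, 12 g; origin at its centre. It rolls a little and soon comes to rest
- white2: plain white drying bead in the bowl: a ball of porous ceramic 22 mm in diameter, 12 g; origin at its centre. It rolls a little and soon comes to rest
- white3: plain white drying bead in the bowl: a ball of porous ceramic 22 mm in diameter, 12 g; origin at its centre. It rolls a little and soon comes to rest
- white4: plain white drying bead in the bowl: a ball of porous ceramic 22 mm in diameter, 12 g; origin at its centre. It rolls a little and soon comes to rest
- white5: plain white drying bead in the bowl: a ball of porous ceramic 22 mm in diameter, 12 g; origin at its centre. It rolls a little and soon comes to rest
- white6: plain white drying bead in the bowl: a ball of porous ceramic 22 mm in diameter, 12 g; origin at its centre. It rolls a little and soon comes to rest
- amber_bottle: small amber glass bottle with a black cap, 42 mm across, 85 mm tall, origin at the centre of its underside; bystander
- petri: closed clear petri dish, 86 mm across, 16 mm high, origin at the centre of its underside; bystander
- slide_box: green box for glass slides, 88 x 64 x 36 mm, origin at the centre of its underside; bystander
- tip_box: blue box of pipette tips with a pale lid, 75 x 105 x 60 mm, origin at the centre of its underside; bystander
Things that resemble listed ones, but are neither listed nor needed, are in the scene too. There is more than one size of the rod; the one meant has the size given above.

How it is judged (in metres and radians):
On the way, in this order (a step that is already met when the one before it is completed fails the run):
1. the rod's ball end is down in the bowl with the rod slanted 20 to 50 degrees from vertical (z of rod_tip in the frame of bowl_in below 0.03 m and horizontal distance between rod_tip and bowl_in below 0.07 m and angle between rod's own z axis and vertical between 0.349 and 0.873 rad), for 0.2 s.
2. with the slanted rod still in the bowl, every one of the nine beads lies more than 10 mm from where it started (all of step 1 and distance of each of orange1, orange2, orange3, white1, white2, white3, white4, white5, white6 from where it was at the start of the episode above 0.01 m), for 0.1 s.
At the end, for the whole second after the job is handed in: All nine beads lie at rest in the bowl, any two of the three orange beads have their centres more than 29.3 mm apart (a gap of a third of a bead), and the rod stands at rest in the jar, ball down on its floor (ball centre within 30 mm of the table and inside the jar), released (distance between orange1 and orange2 above 0.0293 m and distance between each of orange1, orange2 and orange3 above 0.0293 m and horizontal distance between each of orange1, orange2, orange3, white1, white2, white3, white4, white5, white6 and bowl_in below 0.08 m and z of each of orange1, orange2, orange3, white1, white2, white3, white4, white5, white6 in the frame of bowl_in below 0.045 m and linear speed of each of orange1, orange2, orange3, white1, white2, white3, white4, white5, white6, rod below 0.03 m/s and horizontal distance between rod_tip and jar below 0.034 m and z of rod_tip in the frame of jar below 0.03 m and angle between rod's own z axis and vertical below 0.75 rad and contact force between the fingers and rod below 0.1 N); the robot touches nothing.
It fails at once if the ring light and its stand are touched (more than 2 N) (contact force between lamp and anything else above 2 N).
It fails at once if the rod is pressed on the bowl with more than 40 N (not gentle) (contact force between rod and bowl above 40 N).
It fails at once if the fingers push the beads (contact force between the fingers and orange1 above 0.5 N or contact force between the fingers and orange2 above 0.5 N or contact force between the fingers and orange3 above 0.5 N or contact force between the fingers and white1 above 0.5 N or contact force between the fingers and white2 above 0.5 N or contact force between the fingers and white3 above 0.5 N or contact force between the fingers and white4 above 0.5 N or contact force between the fingers and white5 above 0.5 N or contact force between the fingers and white6 above 0.5 N).
It fails at once if a bystander is moved by more than 20 mm (distance of any of amber_bottle, petri, slide_box, tip_box from where it was at the start of the episode above 0.02 m).
It also fails if it takes over 72 s, if anything falls off the work surface, if the arm or the gripper's body presses on something with over 40 N, if the wrist force passes 120 N, or if a joint passes its speed limit or range.

## Working session

There is one attempt and no reset: what is moved stays moved. The work goes in short steps, Python scripts to look and compute and a shell command to move; the robot and the scene stay as the last step left them, time stands still between calls to the robot, and variables do not carry over. Pictures are saved under pics/ and viewed, and the job is handed in when it is done.

```bash
ls -la; mkdir -p pics; python3 - <<'E'
from cell import arm
import cv2
print(arm.sense())
for n in ["scene","top","wrist"]:
    print(n,arm.camera_params(n))
    im=arm.read_camera(n); cv2.imwrite(f"pics/{n}0.png",im[:,:,::-1])
E
```

```text
total 12
drwxr-xr-x  3 agent agent 4096 Dec  6 19:00 .
drwxr-xr-x 23 root  root  4096 Dec  6 19:00 ..
drwxr-xr-x  2 agent agent 4096 Dec  6 19:00 pics
{'t': 0.0, 'joint_positions': array([ 1.22699372e+00,  2.41418755e-01,  3.75947970e-03,  1.33520631e+00,
       -1.70185049e-06,  1.57079040e+00]), 'dq': array([ 0.00101572,  0.00042259, -0.00078061, -0.00079284, -0.00014963,
       -0.00083478]), 'tau': array([ 9.60558136e-04, -3.72315681e+01,  2.52409065e+01,  1.69762142e-02,
        1.05707450e-04,  3.53322726e-06]), 'tcp_pos': array([168.3270391 , 470.15804016, 230.42352708]), 'tcp_rot': array([-1.76143881e-04,  1.71052926e-01,  9.85261298e-01, -1.01952390e-03]), 'wrist_force': array([-0.11381114,  0.4146768 , -0.04631345]), 'ft_torque': array([0.01944674, 0.0647316 , 0.01825529]), 'finger_gap': 85.624603177078}
scene {'vfov': 54.51017216873337, 'cx': 283.32840029579575, 'cy': 211.08456384795662, 'k1': -0.0136536529652139, 'origin': array([1319.66766718, -601.12690297,  891.69630733]), 'rotation': array([-0.40409854,  0.78421704,  0.42089391, -0.21108371])}
top {'vfov': 51.96616502355477, 'cx': 282.2068015344877, 'cy': 212.16860419629927, 'k1': -0.06767947150271415, 'origin': array([ 453.77150608,  -89.82667797, 1665.91081139]), 'rotation': array([ 0.02514643, -0.70630515,  0.70722176, -0.01838688])}
wrist {'vfov': 64.07174645746767, 'cx': 279.5856984553503, 'cy': 209.18366706669704, 'k1': -0.03953671388782969, 'hand_eye': array([[ 2.07660189e-04, -9.54591798e-01, -2.97916861e-01,
         7.64045133e+01],
       [ 9.99998113e-01, -3.77174694e-04,  1.90559093e-03,
        -2.34519518e-01],
       [-1.93142817e-03, -2.97916694e-01,  9.54589919e-01,
        -1.43066176e+02],
       [ 0.00000000e+00,  0.00000000e+00,  0.00000000e+00,
         1.00000000e+00]])}
```

View pics/scene0.png

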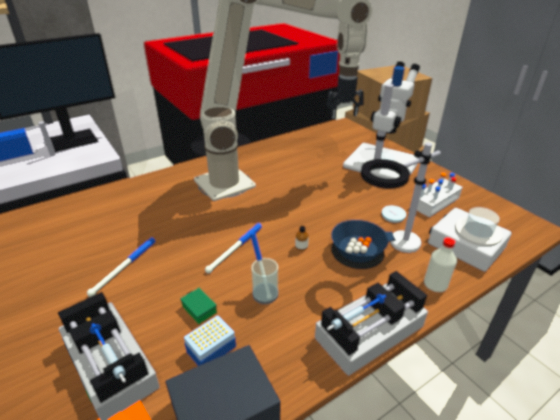

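View pics/top0.png

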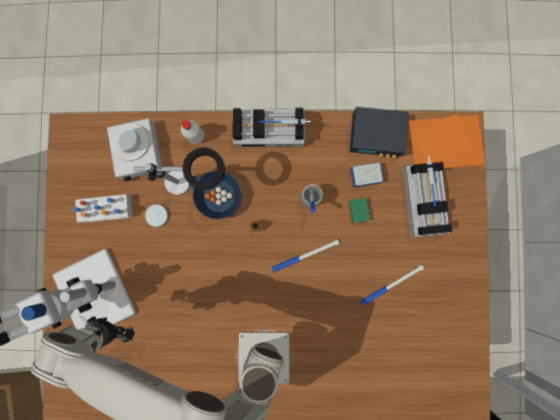

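View pics/wrist0.png

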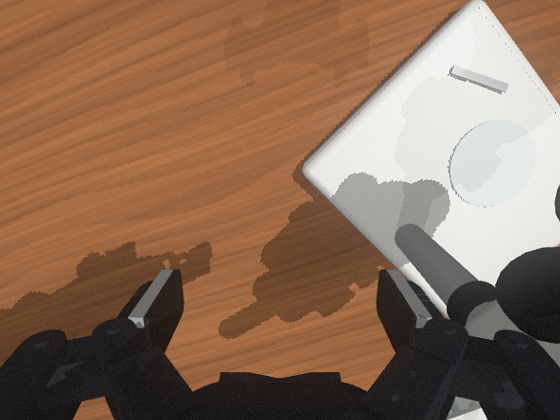

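```bash
cat > h.py <<'E'
import numpy as np, cv2
from scipy.spatial.transform import Rotation as R
from cell import arm
def q2R(q): return R.from_quat([q[1],q[2],q[3],q[0]])
def cam(name,s=None):
    p=arm.camera_params(name)
    if name=="wrist":
        s=s or arm.sense(); H=p["hand_eye"]; T=q2R(s["tcp_rot"]).as_matrix()
        return p,T@H[:3,:3],T@H[:3,3]+s["tcp_pos"]
    return p,q2R(p["rotation"]).as_matrix(),np.array(p["origin"])
def f(p): return 210/np.tan(np.radians(p["vfov"])/2)
def ray(c,u,v):
    p,M,o=c; d=np.array([(u-p["cx"])/f(p),(v-p["cy"])/f(p)]); s=d.copy()
    for _ in range(20): s=d/(1+p["k1"]*(s@s))
    r=M@np.array([s[0],s[1],1]); return o,r/np.linalg.norm(r)
def onz(c,u,v,z):
    o,r=ray(c,u,v); return o+r*(z-o[2])/r[2]
def proj(c,P):
    p,M,o=c; x=M.T@(np.array(P)-o); s=x[:2]/x[2]; s=s*(1+p["k1"]*(s@s)); return s*f(p)+[p["cx"],p["cy"]]
def tri(rays):
    A=np.zeros((3,3));b=np.zeros(3)
    for o,r in rays:
        Q=np.eye(3)-np.outer(r,r);A+=Q;b+=Q@o
    P=np.linalg.solve(A,b); return P,[np.linalg.norm(np.cross(P-o,r)) for o,r in rays]
def snap(name,fn):
    s=arm.sense(); im=arm.read_camera(name)[:,:,::-1].copy(); cv2.imwrite("pics/"+fn,im); return im,cam(name,s)
def crop(im,x0,y0,x1,y1,k,fn):
    cv2.imwrite("pics/"+fn,cv2.resize(im[y0:y1,x0:x1],None,fx=k,fy=k,interpolation=cv2.INTER_CUBIC))
E
python3 - <<'E'
from h import *
t=cv2.imread("pics/top0.png");s=cv2.imread("pics/scene0.png")
crop(t,170,140,340,260,4.7,"topcrop.png"); crop(s,200,180,440,320,3.3,"scenecrop.png")
E
```

```text
(no output)
```

View pics/topcrop.png

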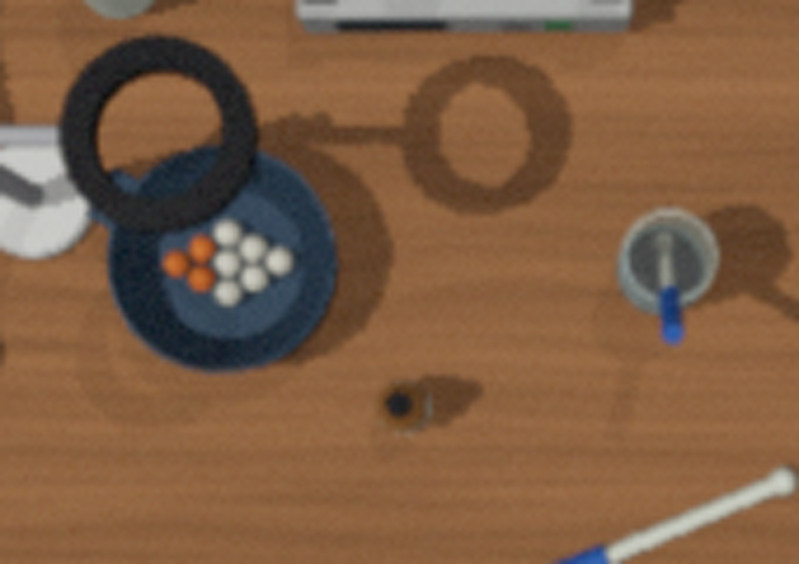

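View pics/scenecrop.png

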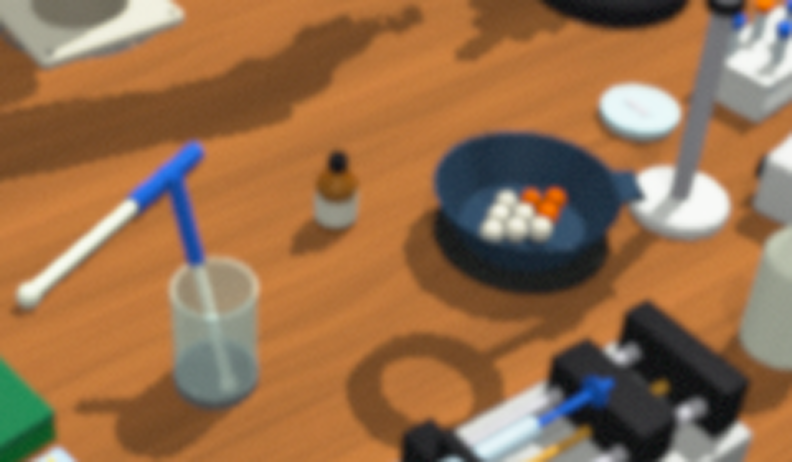

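```bash
python3 - <<'E'
from h import *
C=cam("top");S=cam("scene")
tp=lambda x,y:(170+x/4.7-.4,140+y/4.7-.4)
sp=lambda x,y:(200+x/3.3-.3,180+y/3.3-.3)
t=cv2.imread("pics/topcrop.png")
hsv=cv2.cvtColor(t,cv2.COLOR_BGR2HSV)
for n,(x,y),z in [("jar rim",(668,260),110),("rod top",(673,333),188),("rod blue/shaft",(669,292),110),("ball",(664,238),14),("bowl rim c",(223,259),62),("lampring top",(160,134),335),("bottle",(400,404),85),
 ]+[("o",(175,264),25),("o",(203,247),25),("o",(202,279),25),("w",(228,234),25),("w",(253,249),25),("w",(280,262),25),("w",(229,262),25),("w",(254,277),25),("w",(228,293),25)]:
    print(n,onz(C,*tp(x,y),z).round(1))
print("rod top tri",tri([ray(C,*tp(673,333)),ray(S,*sp(176,180))]))
print("sleeve low",tri([ray(C,*tp(669,292)),ray(S,*sp(196,262))]))
print("ring top tri from scene",[onz(S,u,v,335).round(0) for u,v in [(385,172)]])
for n,a,b in [("t1",(273,269),(337,242)),("t2",(363,302),(422,268))]:
    A=onz(C,*a,8);B=onz(C,*b,8);print(n,A.round(),B.round(),np.linalg.norm(A-B))
# edges of jar rim left/right/top/bottom
print([onz(C,*tp(x,y),110).round(1)[:2] for x,y in [(618,258),(719,258),(668,208),(668,312)]])
print([onz(C,*tp(x,y),62).round(1)[:2] for x,y in [(108,258),(338,258),(223,146),(223,372)]])
E
```

```text
jar rim [ 612.2 -182.1  110. ]
rod top [ 550.6 -180.8  188. ]
rod blue/shaft [ 587.4 -182.7  110. ]
ball [ 640.1 -184.6   14. ]
bowl rim c [618.7 169.8  62. ]
lampring top [674.4 168.6 335. ]
bottle [502.1  26.3  85. ]
o [618.5 215.2  25. ]
o [632.4 192.3  25. ]
o [606.1 192.9  25. ]
w [643.  171.9  25. ]
w [630.6 151.3  25. ]
w [619.9 129.1  25. ]
w [620.  170.8  25. ]
w [607.7 150.3  25. ]
w [594.6 171.4  25. ]
rod top tri (array([ 551.40402313, -180.19214843,  184.17260797]), [np.float64(1.0224427582646356), np.float64(1.0224427582646798)])
sleeve low (array([ 586.4520763 , -182.33512938,  120.07456275]), [np.float64(0.22712977060612527), np.float64(0.22712977060593806)])
ring top tri from scene [array([680., 165., 335.])]
t1 [338. -39.   8.] [ 441. -284.    8.] 266.4245085060528
t2 [ 212. -382.    8.] [ 340. -611.    8.] 262.5186056651572
[array([ 613.8, -143.5]), array([ 613.7, -221.5]), array([ 652.6, -182.3]), array([ 572. , -181.9])]
[array([619.8, 262.2]), array([619.2,  77.8]), array([709.7, 170.7]), array([528.4, 169. ])]
```

```bash
cat >> h.py <<'E'
def tilt(deg=27,yaw=0):
    a=np.radians(deg); M=np.array([[-np.cos(a),0,np.sin(a)],[0,1,0],[-np.sin(a),0,-np.cos(a)]])
    return R.from_euler('z',yaw,degrees=True)*R.from_matrix(M)
def rel(P,Rt):
    s=arm.sense(); R0=q2R(s["tcp_rot"])
    return R0.inv().apply(np.array(P)-s["tcp_pos"]).round(1), (R0.inv()*Rt).as_rotvec().round(4)
U=lambda d=27:np.array([-np.sin(np.radians(d)),0,np.cos(np.radians(d))])
E
python3 - <<'E'
from h import *
print(rel(np.array([640,-182.5,14])+U()*233,tilt(27)), rel(np.array([480,0,270]),tilt(27)))
E
```

```text
(array([-564.5, -491.3,    9.8]), array([-0.0826, -0.4668, -0.337 ])) (array([-451.9, -337.8,  -38.8]), array([-0.0826, -0.4668, -0.337 ]))
```

```bash
python3 -m jog '{"offset":[[-565,-491,-10],[-565,-491,-10],[-565,-491,-10],[-565,-491,-10],[-565,-491,-10],[-565,-491,-10],[-565,-491,-10],[-565,-491,-10],[-565,-491,-10],[-565,-491,-10],[-565,-491,-10],[-565,-491,-10]],"angular":[[-0.0826,-0.4668,-0.337],[-0.0826,-0.4668,-0.337],[-0.0826,-0.4668,-0.337],[-0.0826,-0.4668,-0.337],[-0.0826,-0.4668,-0.337],[-0.0826,-0.4668,-0.337],[-0.0826,-0.4668,-0.337],[-0.0826,-0.4668,-0.337],[-0.0826,-0.4668,-0.337],[-0.0826,-0.4668,-0.337],[-0.0826,-0.4668,-0.337],[-0.0826,-0.4668,-0.337]]}' 1; python3 - <<'E'
from h import *
s=arm.sense();print(s["joint_positions"].round(2),s["tcp_pos"])
print(rel(np.array([640,-182.5,14])+U()*233,tilt(27)))
E
```

```text
t: 1.35
tcp_pos: [462.4, -54.9, 239.7]
tcp_rot: [0.234, 0.001, 0.972, 0.001]
wrist_force: [-0.2, 0.2, -0.1]
finger_gap: 85.5
[-0.17 -0.18 -0.53  0.76  0.08 -0.15] [462.44727692 -54.92085036 239.70302749]
(array([ -55.9, -127.5,   48.7]), array([ 0.0009,  0.002 , -0.0019]))
```

```bash
python3 -m jog '{"offset":[[-56,-127,49],[-56,-127,49],[-56,-127,49],[-56,-127,49],[-56,-127,49],[-56,-127,49],[-56,-127,49]],"angular":[[0,0,0],[0,0,0],[0,0,0],[0,0,0],[0,0,0],[0,0,0],[0,0,0]]}'; python3 - <<'E'
from h import *
im,c=snap("wrist","w1.png")
s=arm.sense();print(s["joint_positions"].round(2),s["tcp_pos"])
for a in (0,112,192): print(a,proj(c,np.array([640,-184.6,14])+(np.array([551,-180.5,188])-np.array([640,-184.6,14]))*a/196))
E
```

```text
t: 2.05
tcp_pos: [533.9, -178.0, 221.3]
tcp_rot: [0.234, -0.001, 0.972, 0.001]
wrist_force: [0.2, -0.4, -0.4]
finger_gap: 85.4
[-0.42  0.06 -0.35  0.72  0.19 -0.38] [ 534.02102275 -178.00172754  221.54303068]
0 [272.8874566  174.71306022]
112 [273.7068382  201.91737231]
192 [274.83491689 239.21180475]
```

View pics/w1.png

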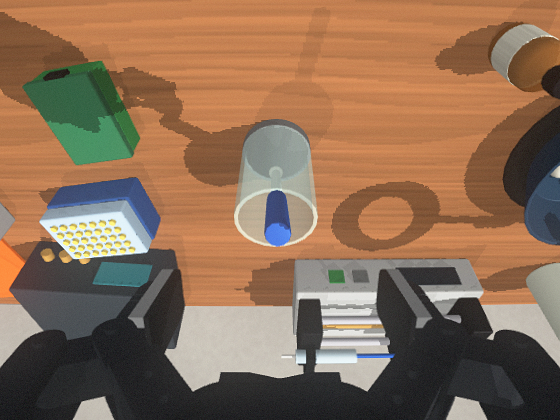

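```bash
python3 - <<'E'
from h import *
im,c=snap("wrist","w2.png")
s=arm.sense();print(s["tcp_pos"],q2R(s["tcp_rot"]).as_matrix()[:,2])
crop(im,200,100,360,260,3.7,"w2c.png")
hsv=cv2.cvtColor(im,cv2.COLOR_BGR2HSV)
m=((hsv[:,:,0]>105)&(hsv[:,:,0]<130)&(hsv[:,:,1]>150)); m[:,:240]=0;m[:,320:]=0;m[:160]=0;m[250:]=0
for r in range(186,250,4):
    x=np.where(m[r])[0]; print(r,x.min() if len(x) else None,x.max() if len(x) else None)
E
```

```text
[ 534.15775387 -178.08577421  221.67841946] [ 0.45539843  0.00184154 -0.89028584]
186 None None
190 None None
194 None None
198 None None
202 286 286
206 None None
210 287 287
214 None None
218 None None
222 275 289
226 268 286
230 266 290
234 265 290
238 266 288
242 270 284
246 None None
```

View pics/w2c.png

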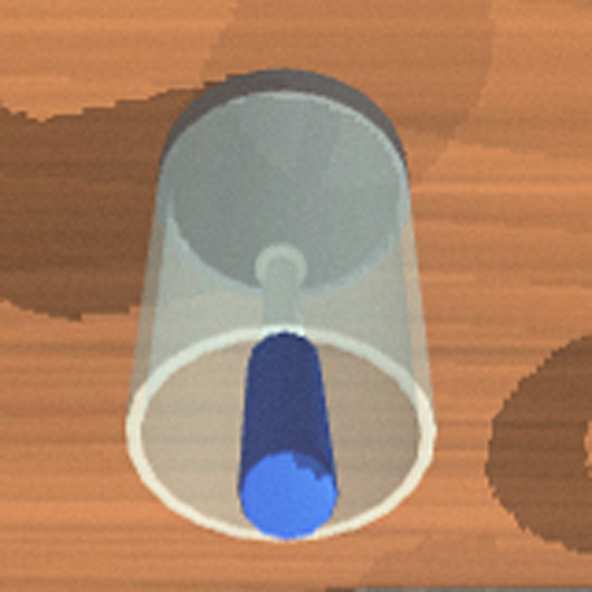

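```bash
python3 - <<'E'
from h import *
c=cam("wrist");T=cam("top");S=cam("scene")
print(onz(c,277.5,233.5,185.), onz(c,275.7,172.2,14), onz(c,(128+436)/2/3.7+199.6,99.6+(330+540)/2/3.7,110))
print(tri([ray(c,277.5,233.5),ray(T,170+673/4.7-.4,140+331/4.7-.4),ray(S,200+176/3.3-.3,180+181/3.3-.3)]))
E
```

```text
[ 547.85533154 -179.12855849  185.        ] [ 637.21089832 -181.57902094   14.        ] [ 611.42313697 -180.83600913  110.        ]
(array([ 551.86202054, -179.86357493,  182.50197747]), [np.float64(1.0602022013525172), np.float64(1.4591848110230463), np.float64(0.7608329214144798)])
```

```bash
python3 - <<'E'
from h import *
print(rel([575,-180,135],tilt(27.3,-1)))
E
```

```text
(array([ 3.1, -2.1, 95.8]), array([ 0.0098, -0.0037,  0.0166]))
```

```bash
python3 -m jog '{"offset":[[1,-1,30],[2,-2,60],[3,-2,85],[3,-2,96],[3,-2,96],[3,-2,96]],"angular":[[0,0,0],[0,0,0],[0.01,0,0.015],[0.01,0,0.015],[0.01,0,0.015],[0.01,0,0.015]]}' 1; python3 -m jog '{"offset":[[0,0,0],[0,0,0],[0,0,0],[0,0,0],[0,0,0],[0,0,0],[0,0,0],[0,0,0],[0,0,0],[0,0,0]],"angular":[[0,0,0],[0,0,0],[0,0,0],[0,0,0],[0,0,0],[0,0,0],[0,0,0],[0,0,0],[0,0,0],[0,0,0]]}' 0 70;  python3 - <<'E'
from h import *
im,c=snap("wrist","w3.png")
E
```

```text
t: 2.75
tcp_pos: [575.7, -181.0, 135.1]
tcp_rot: [0.234, 0.008, 0.972, -0.002]
wrist_force: [0.1, 0.4, -0.2]
finger_gap: 85.7
t: 3.75
tcp_pos: [575.5, -181.4, 134.3]
tcp_rot: [0.234, 0.009, 0.972, -0.003]
wrist_force: [-2.2, -0.1, 2.9]
finger_gap: 14.9
```

View pics/w3.png

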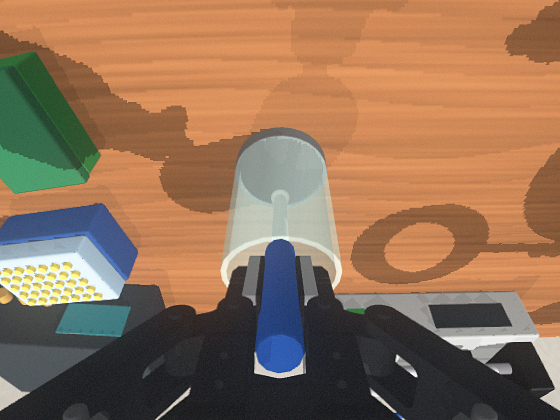

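```bash
python3 -m jog '{"offset":[[-4,0,-15],[-10,0,-30],[-18,0,-50],[-28,0,-72],[-40,0,-98],[-50,0,-118],[-57,0,-128],[-57,0,-128]],"angular":[[0,0,0],[0,0,0],[0,0,0],[0,0,0],[0,0,0],[0,0,0],[0,0,0],[0,0,0]]}';  python3 - <<'E'
from h import *
im,c=snap("wrist","w4.png")
im,c=snap("scene","s4.png"); crop(im,180,130,420,310,3.3,"s4c.png")
T=q2R(arm.sense()["tcp_rot"]).as_matrix(); print(T, rel(np.array([580,200,95])+136*-T[:,2],tilt(27.3,-1)))
E
```

```text
t: 4.6
tcp_pos: [569.0, -181.3, 276.0]
tcp_rot: [0.235, 0.008, 0.972, -0.003]
wrist_force: [0.2, 0.4, -0.4]
finger_gap: 14.0
[[-8.91517060e-01  1.77861845e-02  4.52637805e-01]
 [ 1.59357609e-02  9.99841799e-01 -7.90116960e-03]
 [-4.52706729e-01  1.69100329e-04 -8.91659458e-01]] (array([ 75.2, 380.9,  25.1]), array([-0.    , -0.0067, -0.0004]))
```

View pics/w4.png

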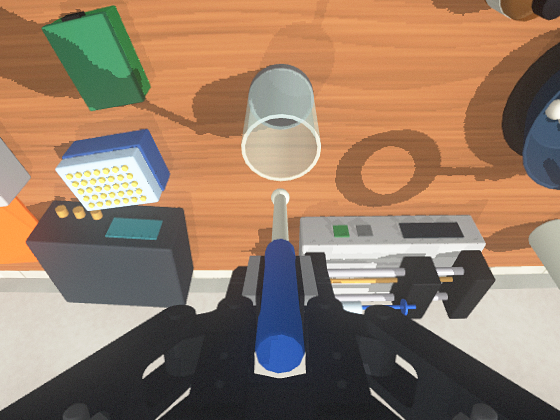

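View pics/s4c.png

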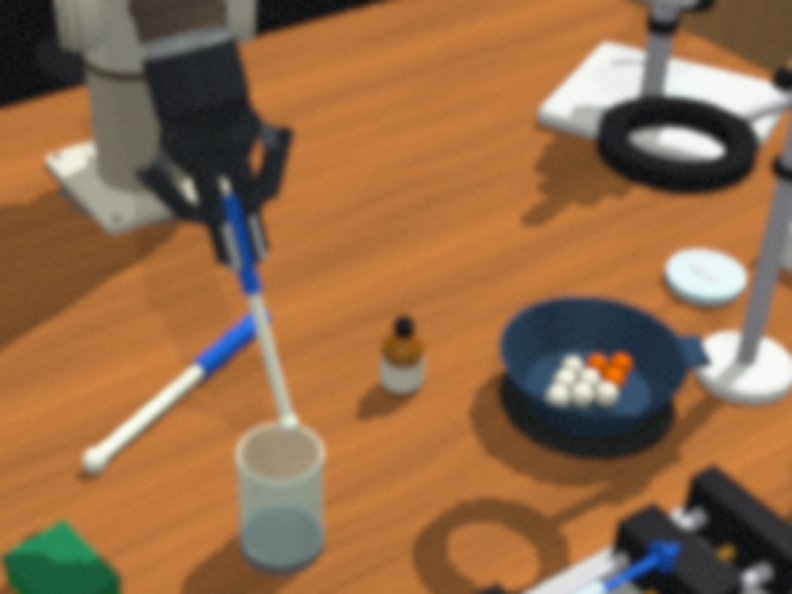

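```bash
python3 - <<'E'
from h import *
s=arm.sense();c=cam("wrist");S=cam("scene");T=q2R(s["tcp_rot"])
P,e=tri([ray(c,281,196.5),ray(S,180+289/3.3-.3,130+422/3.3-.3)])
print(P,e,"tool",T.inv().apply(P-s["tcp_pos"]),proj(c,s["tcp_pos"]+T.apply([0,0,136])))
E
```

```text
[ 625.81550813 -180.0519844   154.4008949 ] [np.float64(0.22733303358000867), np.float64(0.22733303358003784)] tool [  1.41420962   1.69260412 131.92409433] [279.25111628 196.94408128]
```

```bash
python3 -m jog '{"offset":[[15,40,0],[30,90,0],[40,140,0],[50,190,0],[60,240,5],[70,290,15],[75,340,25],[75,370,25],[75,381,25],[75,381,25],[75,381,25],[75,381,25]],"angular":[[0,0,0],[0,0,0],[0,0,0],[0,0,0],[0,0,0],[0,0,0],[0,0,0],[0,0,0],[0,0,0],[0,0,0],[0,0,0],[0,0,0]]}';  python3 - <<'E'
from h import *
im,c=snap("wrist","w5.png")
s=arm.sense();T=q2R(s["tcp_rot"]);print("tip",s["tcp_pos"]+T.apply([.5,.5,135]),s["joint_positions"].round(2))
E
```

```text
t: 5.9
tcp_pos: [519.1, 199.1, 217.0]
tcp_rot: [0.233, 0.01, 0.972, -0.003]
wrist_force: [-0.6, -0.4, -1.1]
finger_gap: 14.3
tip [580.17314989 198.28183329  96.7784344 ] [ 0.49  0.06 -0.36  0.73 -0.22  0.46]
```

View pics/w5.png

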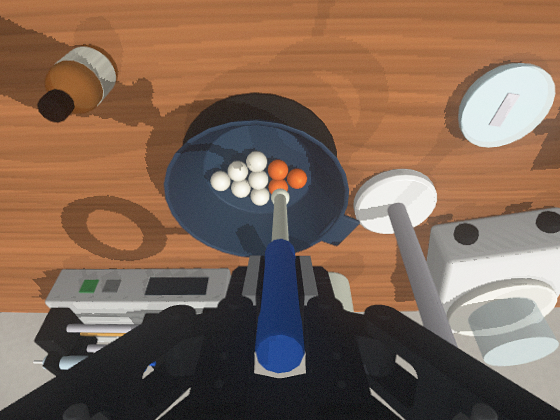

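```bash
cat >> h.py <<'E'
TIP=np.array([.5,.5,135])
def tip(s=None):
    s=s or arm.sense(); return s["tcp_pos"]+q2R(s["tcp_rot"]).apply(TIP)
def go(P,z0=None):
    "tool offset to bring tip to P from measured pose"
    s=arm.sense(); return q2R(s["tcp_rot"]).inv().apply(np.array(P)-tip(s)).round(0)
E
python3 - <<'E'
from h import *
c=cam("wrist")
for n,u,v in [("o",278,170),("o",298,179),("o",279,185),("w",256,161),("w",238,171),("w",220,181),("w",259,180),("w",241,188),("w",260,196)]:
    print(n,onz(c,u,v,25).round(1)[:2])
print(onz(c,256.5,185.5,62)[:2]); print(go([580,200,26]))
E
```

```text
o [606.9 195.9]
o [619.7 217.5]
o [627.8 196.5]
w [594.6 173.3]
w [607.3 153.1]
w [620.7 131.8]
w [620.2 174.8]
w [631.3 153.9]
w [643.8 174.4]
[596.65782757 175.42694647]
[32.  2. 63.]
```

```bash
python3 -m jog '{"offset":[[8,1,15],[16,2,31],[24,2,48],[30,2,59],[32,2,63],[32,2,63],[32,2,63]],"angular":[[0,0,0],[0,0,0],[0,0,0],[0,0,0],[0,0,0],[0,0,0],[0,0,0]]}';  python3 - <<'E'
from h import *
im,c=snap("wrist","w6.png")
print("tip",tip()); crop(im,140,80,370,270,3.4,"w6c.png")
T=q2R(arm.sense()["tcp_rot"]).inv()
print(T.apply([10,0,0]).round(1),T.apply([0,10,0]).round(1))
E
```

```text
t: 6.65
tcp_pos: [520.2, 202.5, 147.7]
tcp_rot: [0.234, 0.009, 0.972, -0.002]
wrist_force: [-0.2, -0.1, 0.1]
finger_gap: 14.2
tip [581.46105979 202.18737483  27.61121137]
[-8.9  0.2  4.6] [ 0.2 10.  -0.1]
```

View pics/w6c.png

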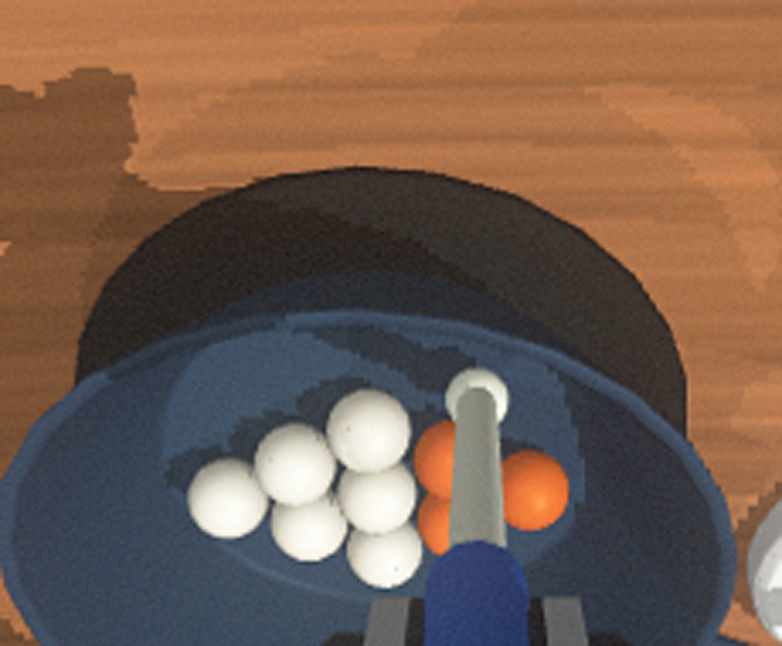

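```bash
python3 -m jog '{"offset":[[-11,1,5],[-21,3,11],[-32,4,16],[-43,5,22],[-53,2,27],[-62,-5,31],[-67,-16,34],[-69,-28,35],[-68,-41,34],[-62,-52,31],[-55,-62,27],[-45,-68,22]],"angular":[[0,0,0],[0,0,0],[0,0,0],[0,0,0],[0,0,0],[0,0,0],[0,0,0],[0,0,0],[0,0,0],[0,0,0],[0,0,0],[0,0,0]]}';  python3 - <<'E'
from h import *
im,c=snap("wrist","w7.png")
s=arm.sense();print("tip",tip(),s["wrist_force"]); crop(im,140,80,420,290,2.8,"w7c.png")
im,c=snap("top","t7.png"); crop(im,170,140,270,240,6,"t7c.png")
E
```

```text
t: 7.9
tcp_pos: [567.5, 134.3, 148.3]
tcp_rot: [0.234, 0.008, 0.972, -0.001]
wrist_force: [-0.5, -0.1, 0.2]
finger_gap: 14.1
tip [625.76351612 131.37233311  26.57607211] [-2.93810844 -0.59597675 -2.49047971]
```

View pics/w7c.png

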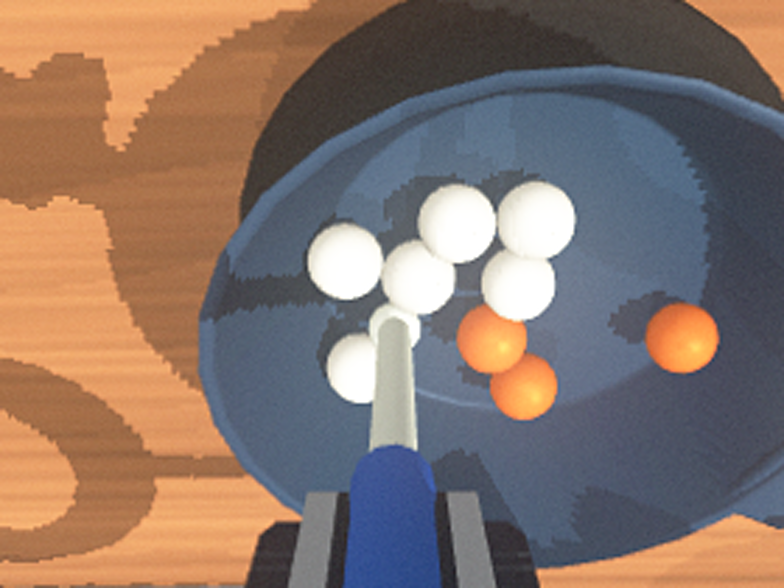

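View pics/t7c.png

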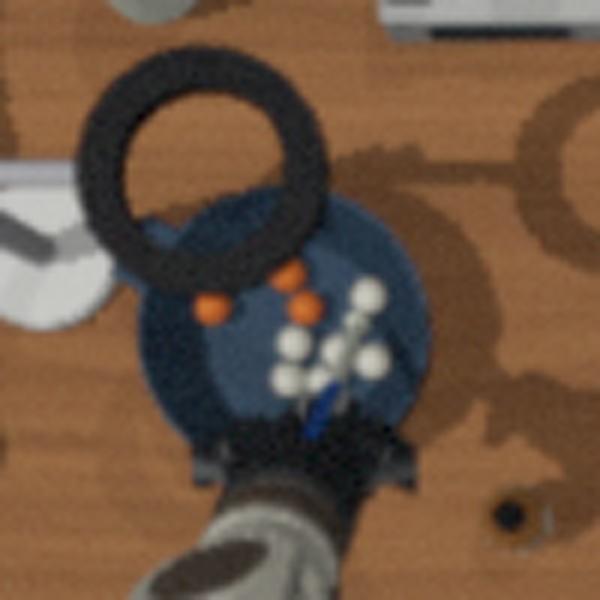

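```bash
cat >> h.py <<'E'
W0=[(594.6,172.3),(607.5,151.7),(620.3,130.4),(620.1,172.8),(631,152.6),(643.4,173.1)];O0=[(606.5,194.4),(619,216.3),(630,194.4)]
def beads(c,pts,x0,y0,k):
    out=[]
    for n,x,y in pts:
        P=onz(c,x0+x/k-.3,y0+y/k-.3,25)[:2]; out.append(P)
        D=np.linalg.norm(np.array(W0 if n=='w' else O0)-P,axis=1)
        print(n,P.round(0),"d from starts",D.round(0).min(),"r",np.hypot(*(P-[619.5,172])).round(0))
E
python3 - <<'E'
from h import *
s=arm.sense();print(s["tcp_pos"],s["dq"].round(3))
beads(cam("wrist"),[("o",491,338),("o",524,386),("o",682,338),("w",345,260),("w",362,368),("w",418,276),("w",457,223),("w",537,220),("w",518,283)],140,80,2.8)
E
```

```text
[565.96439068 132.44576717 147.22740344] [ 0.007  0.025  0.039 -0.011  0.006  0.004]
o [633. 162.] d from starts 32.0 r 17.0
o [655. 174.] d from starts 32.0 r 35.0
o [634. 222.] d from starts 16.0 r 52.0
w [602. 118.] d from starts 22.0 r 57.0
w [646. 121.] d from starts 27.0 r 57.0
w [608. 139.] d from starts 12.0 r 35.0
w [589. 150.] d from starts 19.0 r 37.0
w [588. 173.] d from starts 6.0 r 31.0
w [611. 169.] d from starts 10.0 r 9.0
```

```bash
python3 -m jog '{"offset":[[14,-5,-7],[25,0,-13],[34,10,-17],[40,22,-20],[42,35,-21],[40,48,-20],[35,59,-17],[26,67,-13],[16,71,-7],[16,71,-7]],"angular":[[0,0,0],[0,0,0],[0,0,0],[0,0,0],[0,0,0],[0,0,0],[0,0,0],[0,0,0],[0,0,0],[0,0,0]]}';  python3 - <<'E'
from h import *
s=arm.sense();print("tip",tip(),s["wrist_force"]); 
im,c=snap("wrist","w8.png")
crop(im,140,80,420,290,2.8,"w8c.png")
E
```

```text
t: 9.0
tcp_pos: [554.4, 205.9, 146.8]
tcp_rot: [0.234, 0.009, 0.972, -0.002]
wrist_force: [0.4, -1.5, -0.6]
finger_gap: 14.1
tip [615.53591493 205.21257067  26.4133142 ] [ 0.42758392 -1.54242641 -0.60670479]
```

View pics/w8c.png

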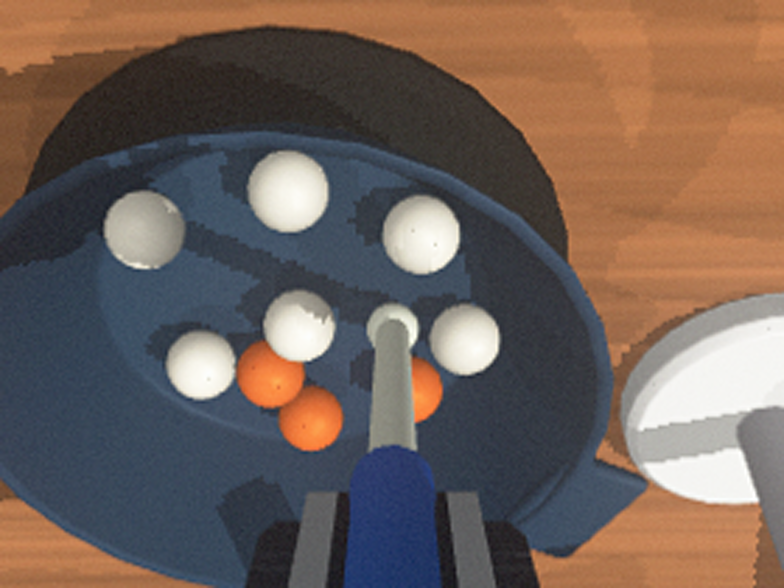

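```bash
python3 - <<'E'
from h import *
s=arm.sense();print(s["tcp_pos"],tip())
beads(cam("wrist"),[("o",271,374),("o",311,418),("o",412,388),("w",145,230),("w",288,190),("w",421,234),("w",465,340),("w",300,326),("w",201,365)],140,80,2.8)
E
```

```text
[553.28217961 205.19374279 146.29030523] [614.18069353 204.45907313  25.80656665]
o [634. 165.] d from starts 30.0 r 16.0
o [656. 176.] d from starts 32.0 r 36.0
o [642. 210.] d from starts 20.0 r 44.0
w [576. 136.] d from starts 35.0 r 56.0
w [564. 177.] d from starts 31.0 r 56.0
w [580. 213.] d from starts 44.0 r 57.0
w [621. 227.] d from starts 54.0 r 55.0
w [614. 176.] d from starts 7.0 r 7.0
w [630. 143.] d from starts 10.0 r 31.0
```

```bash
python3 -m jog '{"offset":[[-6,-6,3],[-12,-15,6],[-5,-23,2],[2,-31,-1],[8,-38,-5],[9,-26,-5],[5,-16,-3],[-7,-15,3],[-18,-18,9],[-18,-26,9],[-19,-36,9],[-19,-46,9]],"angular":[[0,0,0],[0,0,0],[0,0,0],[0,0,0],[0,0,0],[0,0,0],[0,0,0],[0,0,0],[0,0,0],[0,0,0],[0,0,0],[0,0,0]]}';  python3 - <<'E'
from h import *
im,c=snap("wrist","w9.png")
crop(im,140,80,420,290,2.8,"w9c.png")
s=arm.sense();print("tip",tip(),s["wrist_force"]); 
E
```

```text
t: 10.25
tcp_pos: [572.1, 157.8, 146.7]
tcp_rot: [0.233, 0.009, 0.972, -0.002]
wrist_force: [-1.0, 0.9, -1.0]
finger_gap: 14.3
tip [632.4573086  155.0748096   26.06653981] [-0.77507054 -2.11859419 -0.97155918]
```

View pics/w9c.png

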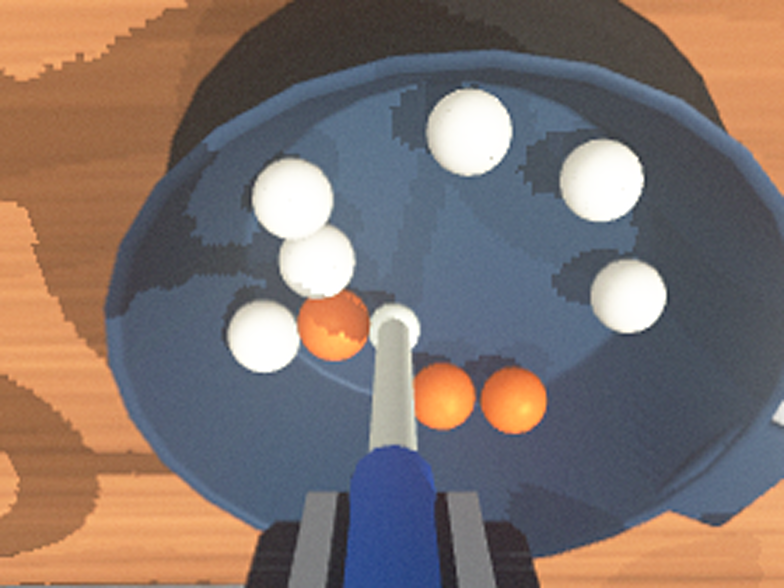

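```bash
python3 - <<'E'
from h import *
s=arm.sense();print(s["tcp_pos"],tip())
beads(cam("wrist"),[("o",333,325),("o",443,397),("o",514,400),("w",264,336),("w",317,260),("w",292,198),("w",469,132),("w",602,180),("w",628,296)],140,80,2.8)
E
```

```text
[571.71367153 156.06063112 146.62664396] [632.4573086  155.0748096   26.06653981]
o [632. 137.] d from starts 58.0 r 37.0
o [665. 171.] d from starts 42.0 r 45.0
o [667. 195.] d from starts 37.0 r 52.0
w [636. 115.] d from starts 22.0 r 59.0
w [607. 134.] d from starts 14.0 r 40.0
w [585. 129.] d from starts 32.0 r 55.0
w [566. 176.] d from starts 29.0 r 54.0
w [581. 212.] d from starts 42.0 r 56.0
w [622. 226.] d from starts 53.0 r 54.0
```

```bash
python3 -m jog '{"offset":[[-3,13,2],[-7,24,4],[-13,28,7],[-19,29,10],[-23,30,12],[-28,30,15],[-31,30,16],[-31,30,16],[-22,30,11],[-7,27,4]],"angular":[[0,0,0],[0,0,0],[0,0,0],[0,0,0],[0,0,0],[0,0,0],[0,0,0],[0,0,0],[0,0,0],[0,0,0]]}';  python3 - <<'E'
from h import *
im,c=snap("wrist","w10.png")
crop(im,140,80,420,290,2.8,"w10c.png")
s=arm.sense();print("tip",tip(),s["wrist_force"]); 
E
```

```text
t: 11.3
tcp_pos: [582.1, 186.5, 147.6]
tcp_rot: [0.235, 0.009, 0.972, -0.002]
wrist_force: [0.3, 0.4, 1.5]
finger_gap: 14.3
tip [640.42510089 185.32969758  26.89974232] [-5.32039873 -1.31267558 10.27935791]
```

View pics/w10c.png

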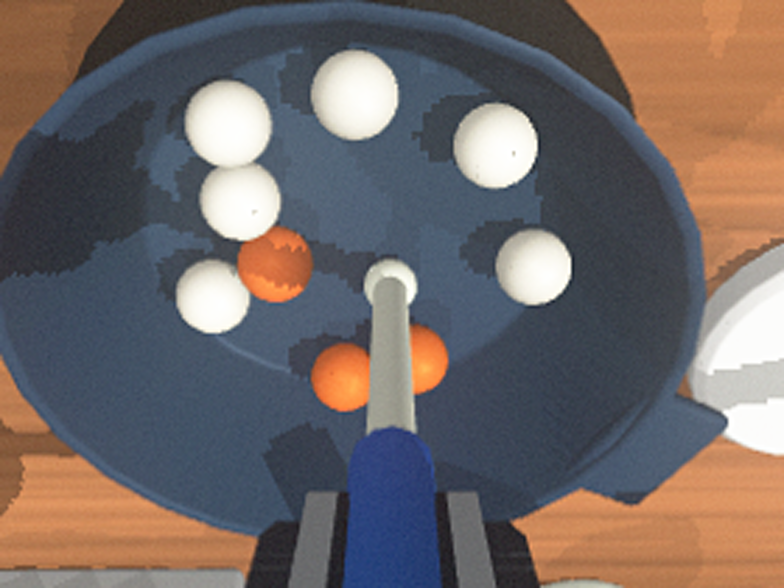

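```bash
python3 - <<'E'
from h import *
s=arm.sense();c=cam("wrist");T=q2R(s["tcp_rot"])
print(s["wrist_force"],s["tcp_pos"])
for th in range(-8,9):
    a=np.radians(th); P=s["tcp_pos"]+T.apply([154*np.sin(a),0.5,-19+154*np.cos(a)]); print(th,P.round(1),proj(c,P).round(1))
# observed
print(140+389/2.8-.3, 80+284/2.8-.3)
beads(c,[("o",275,264),("o",344,376),("o",416,358),("w",212,296),("w",240,201),("w",228,124),("w",355,95),("w",496,145),("w",534,267)],140,80,2.8)
E
```

```text
[-5.32039873 -1.31267558 10.27935791] [579.43990786 185.91379778 147.34045412]
-8 [659.3 185.   38.2] [279.9 221.4]
-7 [657.1 185.   36.7] [279.9 218.4]
-6 [654.8 185.1  35.2] [279.8 215.3]
-5 [652.6 185.1  33.8] [279.8 212.3]
-4 [650.3 185.2  32.3] [279.8 209.3]
-3 [648.  185.2  31. ] [279.8 206.3]
-2 [645.6 185.2  29.7] [279.8 203.3]
-1 [643.3 185.3  28.4] [279.8 200.3]
0 [640.9 185.3  27.1] [279.8 197.2]
1 [638.5 185.4  25.9] [279.8 194.2]
2 [636.  185.4  24.8] [279.8 191.2]
3 [633.6 185.4  23.6] [279.8 188.2]
4 [631.1 185.5  22.6] [279.8 185.1]
5 [628.7 185.5  21.5] [279.8 182.1]
6 [626.2 185.6  20.6] [279.8 179.1]
7 [623.6 185.6  19.6] [279.8 176. ]
8 [621.1 185.7  18.7] [279.8 173. ]
278.62857142857143 181.12857142857143
o [617. 152.] d from starts 44.0 r 21.0
o [663. 169.] d from starts 42.0 r 44.0
o [655. 193.] d from starts 25.0 r 41.0
w [628. 131.] d from starts 8.0 r 42.0
w [594. 144.] d from starts 15.0 r 37.0
w [571. 144.] d from starts 37.0 r 56.0
w [563. 177.] d from starts 32.0 r 57.0
w [578. 213.] d from starts 44.0 r 59.0
w [619. 227.] d from starts 54.0 r 55.0
```

```bash
sed -i 's/^TIP=.*/TIP=np.array([14.2,.5,134.3])/' h.py; python3 - <<'E'
from h import *
Rt=tilt(32.5,-1); print(rel(np.array([632,186,27])-Rt.apply(TIP),Rt)); print(rel(np.array([629,186,27])-tilt(27.2,-1).apply(TIP),tilt(27.2,-1)))
E
```

```text
(array([ 6.5,  0.5, -4. ]), array([-0.0001, -0.0948,  0.0004]))
(array([-3.3,  0.4, -4.6]), array([-0.0001, -0.0023,  0.0004]))
```

```bash
python3 -m jog '{"offset":[[-3,0,-5],[2,0,-5],[7,0,-4],[7,0,-4],[7,0,-4]],"angular":[[0,0,0],[0,-0.05,0],[0,-0.095,0],[0,-0.095,0],[0,-0.095,0]]}' 0 120;  python3 - <<'E'
from h import *
im,c=snap("wrist","w11.png")
crop(im,140,80,420,290,2.8,"w11c.png")
s=arm.sense();print("tip",tip(),s["wrist_force"]); 
im,c=snap("scene","s11.png");crop(im,280,130,480,280,4,"s11c.png")
E
```

```text
t: 11.85
tcp_pos: [572.8, 186.1, 147.1]
tcp_rot: [0.279, 0.008, 0.96, -0.003]
wrist_force: [0.3, -0.2, -0.2]
finger_gap: 13.5
tip [633.80517207 185.72855895  26.86067708] [ 0.52393472 -0.18460497 -0.90384954]
```

View pics/w11c.png

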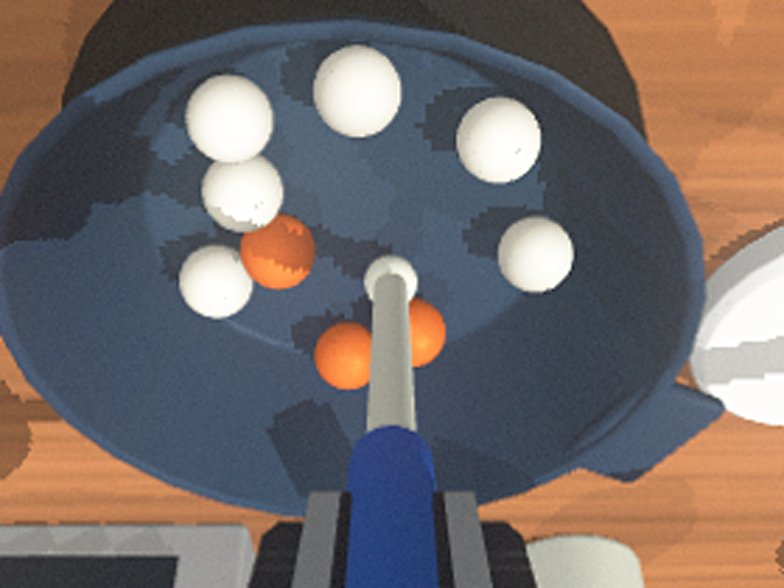

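View pics/s11c.png

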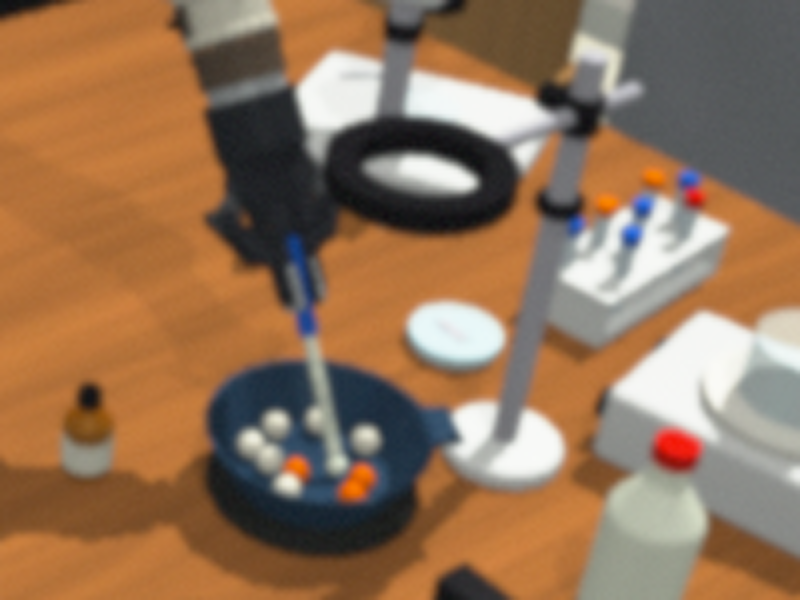

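```bash
python3 - <<'E'
from h import *
s=arm.sense();c=cam("wrist");S=cam("scene");T=q2R(s["tcp_rot"])
P,e=tri([ray(c,140+391/2.8-.3,80+282/2.8-.3),ray(S,280+338/4-.3,130+466/4-.3)])
print(P,e,T.inv().apply(P-s["tcp_pos"]),tip(s))
beads(c,[("o",278,251),("o",347,356),("o",412,333),("w",216,282),("w",242,193),("w",229,117),("w",358,91),("w",498,140),("w",535,254)],140,80,2.8)
Ti=T.inv();print(Ti.apply([10,0,0]),Ti.apply([0,10,0]))
E
```

```text
[632.84209419 185.21230659  27.5158194 ] [np.float64(0.16737693928724406), np.float64(0.1673769392872655)] [ 1.51968907e+01 -8.16953682e-02  1.33265429e+02] [634.24910565 185.76884214  27.17953957]
o [622. 152.] d from starts 43.0 r 20.0
o [670. 170.] d from starts 47.0 r 50.0
o [659. 192.] d from starts 29.0 r 44.0
w [634. 132.] d from starts 14.0 r 43.0
w [600. 145.] d from starts 10.0 r 33.0
w [575. 145.] d from starts 33.0 r 52.0
w [568. 178.] d from starts 27.0 r 52.0
w [584. 214.] d from starts 43.0 r 55.0
w [625. 228.] d from starts 55.0 r 56.0
[-8.43039214  0.17979237  5.37551515] [ 0.15235155  9.99838351 -0.09547918]
```

```bash
python3 -m jog '{"offset":[[-5,-10,3],[-12,-12,8],[-16,-10,10],[-17,0,11],[-16,8,10],[-15,14,10],[-15,16,10],[-7,8,4],[0,0,0],[0,0,0]],"angular":[[0,0,0],[0,0,0],[0,0,0],[0,0,0],[0,0,0],[0,0,0],[0,0,0],[0,0,0],[0,0,0],[0,0,0]]}';  python3 - <<'E'
from h import *
s=arm.sense();print("tip",tip(),s["wrist_force"]); 
im,c=snap("wrist","w12.png")
crop(im,140,80,420,290,2.8,"w12c.png")
E
```

```text
t: 12.95
tcp_pos: [570.7, 184.9, 146.4]
tcp_rot: [0.279, 0.008, 0.96, -0.003]
wrist_force: [0.3, -0.4, -1.1]
finger_gap: 13.3
tip [630.58433833 184.26724345  25.37492015] [ 0.34465739 -0.44697173 -1.0529412 ]
```

View pics/w12c.png

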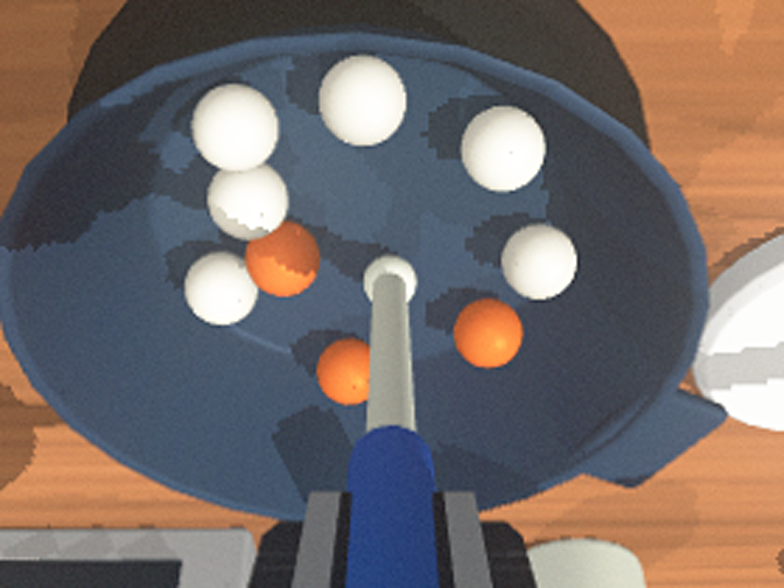

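```bash
python3 - <<'E'
from h import *
c=cam("wrist");print(tip())
beads(c,[("o",282,259),("o",349,371),("o",488,333),("w",220,289),("w",248,201),("w",235,127),("w",363,101),("w",502,149),("w",539,261)],140,80,2.8)
E
```

```text
[631.82237855 184.88870611  26.10354665]
o [622. 152.] d from starts 43.0 r 20.0
o [674. 170.] d from starts 50.0 r 54.0
o [656. 215.] d from starts 33.0 r 56.0
w [634. 132.] d from starts 14.0 r 42.0
w [600. 145.] d from starts 10.0 r 33.0
w [575. 145.] d from starts 33.0 r 52.0
w [568. 179.] d from starts 27.0 r 52.0
w [583. 215.] d from starts 44.0 r 56.0
w [624. 228.] d from starts 56.0 r 57.0
```

```bash
python3 -m jog '{"offset":[[10,-7,-6],[22,-15,-14],[27,-20,-17],[27,-28,-17],[26,-36,-17],[26,-42,-17],[26,-42,-17],[27,-31,-17],[27,-19,-17],[27,-19,-17]],"angular":[[0,0,0],[0,0,0],[0,0,0],[0,0,0],[0,0,0],[0,0,0],[0,0,0],[0,0,0],[0,0,0],[0,0,0]]}';  python3 - <<'E'
from h import *
s=arm.sense();print("tip",tip(),s["wrist_force"]); 
im,c=snap("wrist","w13.png")
crop(im,140,80,420,290,2.8,"w13c.png")
E
```

```text
t: 14.0
tcp_pos: [541.1, 169.7, 147.3]
tcp_rot: [0.28, 0.007, 0.96, -0.002]
wrist_force: [0.6, -0.0, -0.4]
finger_gap: 13.4
tip [601.24323001 169.31958835  26.37320113] [ 0.56420129 -0.00700137 -0.38385326]
```

View pics/w13c.png

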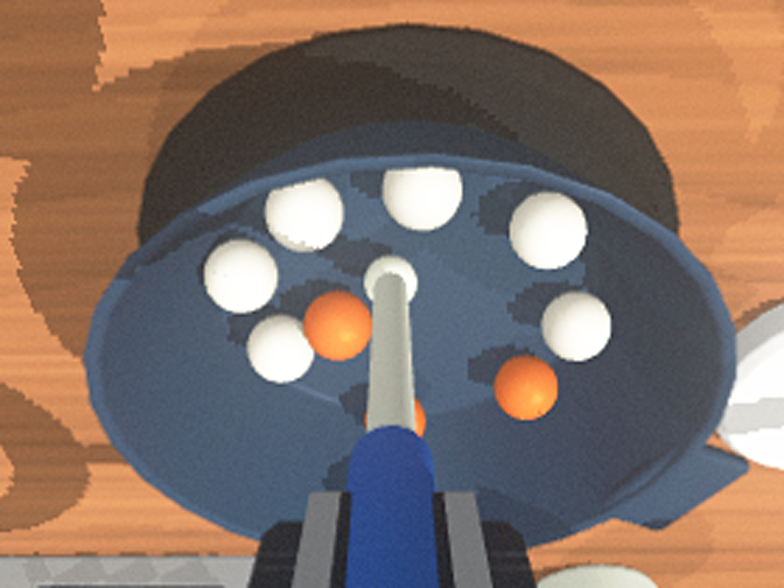

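```bash
python3 - <<'E'
from h import *
c=cam("wrist");print(tip())
beads(c,[("o",338,325),("o",394,422),("o",526,387),("w",280,349),("w",241,275),("w",304,210),("w",422,190),("w",548,231),("w",576,326)],140,80,2.8)
E
```

```text
[600.93488322 168.57358256  26.16400447]
o [620. 151.] d from starts 45.0 r 21.0
o [672. 168.] d from starts 50.0 r 53.0
o [653. 214.] d from starts 30.0 r 53.0
w [631. 131.] d from starts 11.0 r 42.0
w [597. 123.] d from starts 24.0 r 54.0
w [572. 144.] d from starts 36.0 r 55.0
w [566. 177.] d from starts 29.0 r 54.0
w [581. 213.] d from starts 43.0 r 56.0
w [622. 227.] d from starts 54.0 r 55.0
```

```bash
python3 -m jog '{"offset":[[-4,3,3],[-8,-2,5],[-11,-7,7],[-14,-12,9],[-14,-12,9],[-8,1,5],[-8,1,5]],"angular":[[0,0,0],[0,0,0],[0,0,0],[0,0,0],[0,0,0],[0,0,0],[0,0,0]]}';  python3 - <<'E'
from h import *
s=arm.sense();print("tip",tip(),s["wrist_force"]); 
im,c=snap("wrist","w14.png")
crop(im,140,80,420,290,2.8,"w14c.png")
E
```

```text
t: 14.75
tcp_pos: [549.7, 168.6, 147.0]
tcp_rot: [0.279, 0.008, 0.96, -0.003]
wrist_force: [-0.3, 0.7, -1.2]
finger_gap: 13.2
tip [609.74116528 168.01547164  26.04365462] [-0.30284332  0.66444541 -1.16838684]
```

View pics/w14c.png

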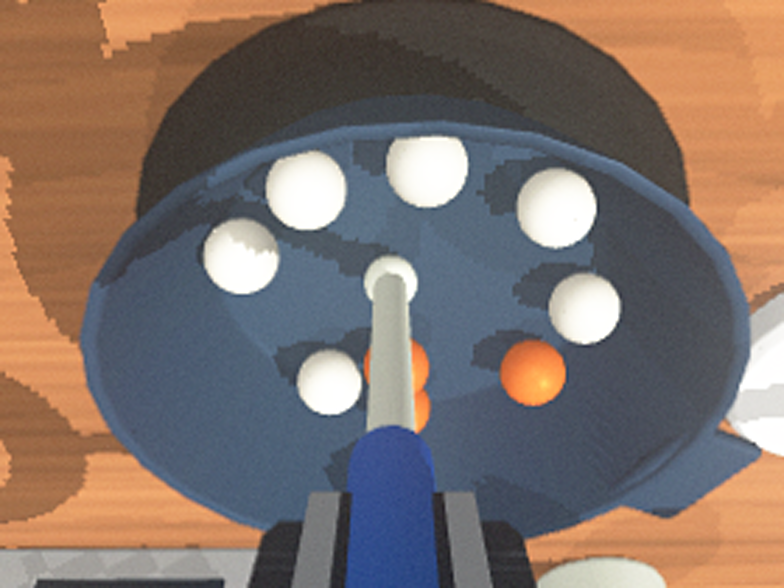

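```bash
python3 - <<'E'
from h import *
c=cam("wrist");print(tip())
beads(c,[("o",397,366),("o",400,410),("o",533,372),("w",329,382),("w",241,256),("w",306,188),("w",427,168),("w",557,208),("w",585,308)],140,80,2.8)
E
```

```text
[610.07422509 167.64224276  26.19788348]
o [650. 169.] d from starts 33.0 r 31.0
o [674. 169.] d from starts 51.0 r 55.0
o [654. 214.] d from starts 31.0 r 55.0
w [658. 145.] d from starts 28.0 r 47.0
w [599. 123.] d from starts 23.0 r 53.0
w [574. 145.] d from starts 35.0 r 53.0
w [567. 178.] d from starts 28.0 r 52.0
w [582. 214.] d from starts 44.0 r 56.0
w [623. 228.] d from starts 55.0 r 56.0
```

```bash
python3 -m jog '{"offset":[[-4,14,3],[-14,22,9],[-25,25,16],[-35,22,22],[-38,20,24],[-37,13,24],[-35,5,23],[-34,-2,22],[-31,-9,20],[-21,8,13],[-21,8,13]],"angular":[[0,0,0],[0,0,0],[0,0,0],[0,0,0],[0,0,0],[0,0,0],[0,0,0],[0,0,0],[0,0,0],[0,0,0],[0,0,0]]}';  python3 - <<'E'
from h import *
s=arm.sense();print("tip",tip(),s["wrist_force"]); 
im,c=snap("wrist","w15.png")
crop(im,140,80,420,290,2.8,"w15c.png")
E
```

```text
t: 15.9
tcp_pos: [573.6, 176.1, 147.4]
tcp_rot: [0.279, 0.008, 0.96, -0.002]
wrist_force: [0.2, -0.7, -1.4]
finger_gap: 13.6
tip [633.62923269 175.55105828  26.4514023 ] [ 0.18676643 -0.69887783 -1.40999754]
```

View pics/w15c.png

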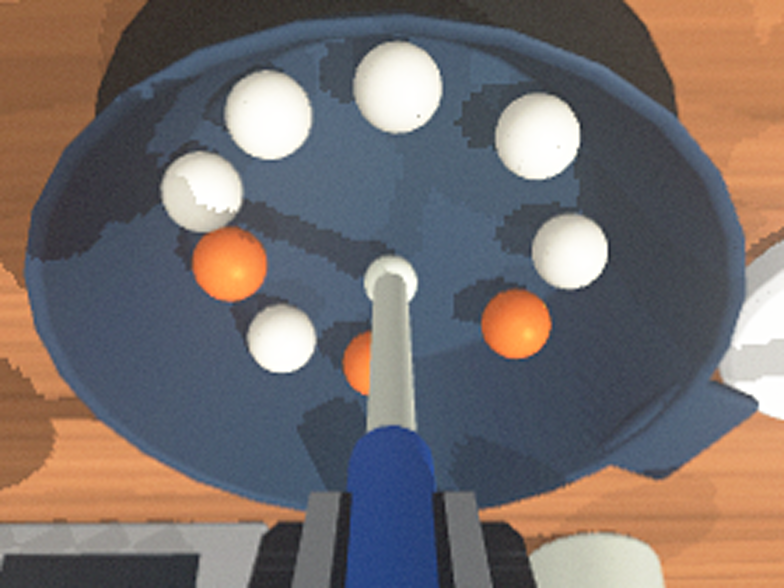

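```bash
python3 - <<'E'
from h import *
c=cam("wrist");print(tip())
beads(c,[("o",229,263),("o",372,362),("o",516,324),("w",281,339),("w",202,191),("w",268,114),("w",398,87),("w",538,136),("w",570,251)],140,80,2.8)
E
```

```text
[634.40450158 175.20172403  26.72607386]
o [626. 127.] d from starts 68.0 r 46.0
o [673. 168.] d from starts 50.0 r 53.0
o [655. 214.] d from starts 32.0 r 55.0
w [661. 139.] d from starts 33.0 r 53.0
w [599. 123.] d from starts 23.0 r 53.0
w [574. 144.] d from starts 34.0 r 53.0
w [567. 178.] d from starts 28.0 r 53.0
w [582. 214.] d from starts 43.0 r 56.0
w [623. 227.] d from starts 55.0 r 56.0
```

```bash
python3 -m jog '{"offset":[[-16,0,-25],[-28,0,-53],[-36,0,-84],[-46,0,-118],[-46,-40,-118],[-46,-90,-118],[-46,-140,-118],[-46,-190,-118],[-46,-190,-118]],"angular":[[0,0,0],[0,0,0],[0,0,0],[0,0,0],[0,0,0],[0,0,0],[0,0,0],[0,0,0],[0,0,0]]}';  python3 - <<'E'
from h import *
s=arm.sense();print("tip",tip(),s["wrist_force"]); Rt=tilt(32.4,-1)
print(rel(np.array([624,-181.5,150])-Rt.apply(TIP),Rt))
E
```

```text
t: 16.85
tcp_pos: [546.4, -21.3, 272.2]
tcp_rot: [0.28, 0.014, 0.96, -0.006]
wrist_force: [-0.6, 0.1, -0.9]
finger_gap: 13.7
tip [606.59245123 -22.9880913  151.34956392] [-0.60564435  0.13625552 -0.92079415]
(array([ -18.1, -159. ,   13.5]), array([-0.0093,  0.0024, -0.0092]))
```

```bash
python3 -m jog '{"offset":[[-5,-40,4],[-10,-85,8],[-15,-125,12],[-18,-150,13],[-18,-159,13],[-18,-159,13],[-18,-159,13]],"angular":[[0,0,0],[0,0,0],[0,0,0],[0,0,0],[0,0,0],[0,0,0],[0,0,0]]}';  python3 - <<'E'
from h import *
im,c=snap("wrist","w16.png");s=arm.sense();print("tip",tip(),proj(c,tip()),s["wrist_force"]); 
im,S=snap("scene","s16.png");crop(im,180,130,420,310,3.3,"s16c.png")
im,_=snap("top","t16.png");crop(im,170,140,340,260,4.7,"t16c.png")
E
```

```text
t: 17.55
tcp_pos: [566.0, -172.1, 270.2]
tcp_rot: [0.279, 0.008, 0.96, -0.002]
wrist_force: [-0.3, 0.4, -2.0]
finger_gap: 13.5
tip [ 626.14430284 -172.16400938  149.3952816 ] [280.34667206 181.39153738] [ 0.47478927 -0.64463216 -0.91062598]
```

View pics/w16.png

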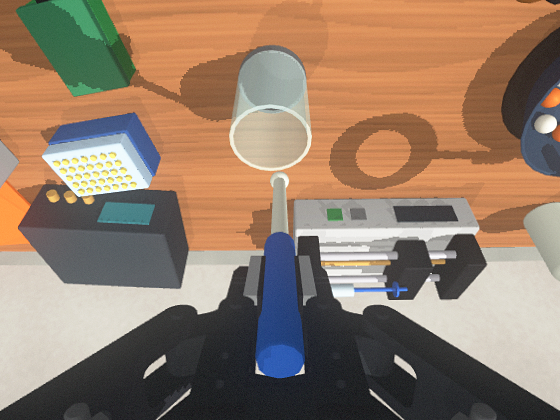

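View pics/s16c.png

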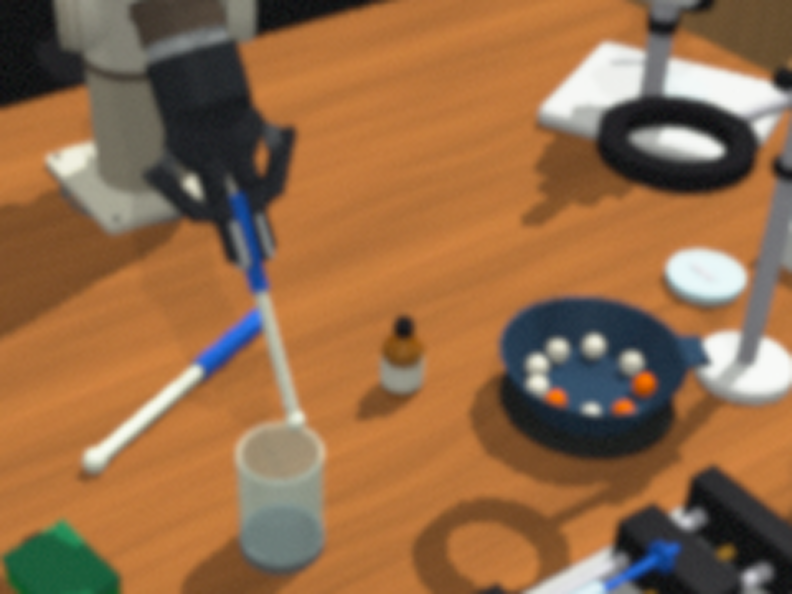

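View pics/t16c.png

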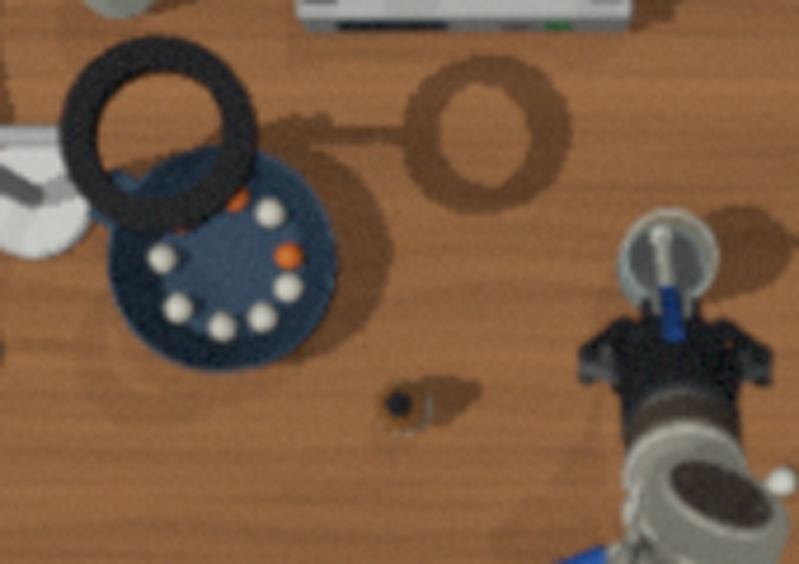

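```bash
python3 - <<'E'
from h import *
s=arm.sense();c=cam("wrist");S=cam("scene");C=cam("top");T=q2R(s["tcp_rot"])
print(s["tcp_pos"],tip(s),T.as_matrix()[:,2])
print(tri([ray(c,281,181),ray(S,180+296/3.3-.3,130+420/3.3-.3),ray(C,170+661/4.7-.4,140+235/4.7-.4)]))
print("jar rim",onz(c,271,139,110))
Rt=tilt(32.4,-1)
for P in ([626,-181.5,150],[630,-181.5,60],[635,-182,17]): print(rel(np.array(P)-Rt.apply(TIP),Rt))
E
```

```text
[ 566.19397044 -171.51348186  270.5779241 ] [ 626.31481824 -172.01592157  149.64979993] [ 0.53679469 -0.00885506 -0.84366643]
(array([ 625.50524148, -172.70512247,  151.81428113]), [np.float64(1.994106849823899), np.float64(0.7590327619130091), np.float64(2.1948692378535517)])
jar rim [ 612.8200548  -179.62904373  110.        ]
(array([-0.2, -9.4, -0.4]), array([0.0005, 0.0012, 0.0016]))
(array([44.7, -9.3, 77.7]), array([0.0005, 0.0012, 0.0016]))
(array([ 63.6,  -9.7, 116.7]), array([0.0005, 0.0012, 0.0016]))
```

```bash
python3 -m jog '{"offset":[[0,-9,0],[6,-9,10],[16,-9,28],[28,-9,48],[38,-9,66],[45,-9,78],[51,-9,91],[57,-9,103],[61,-9,111],[62,-9,114],[62,-9,114]],"angular":[[0,0,0],[0,0,0],[0,0,0],[0,0,0],[0,0,0],[0,0,0],[0,0,0],[0,0,0],[0,0,0],[0,0,0],[0,0,0]]}';  python3 - <<'E'
from h import *
im,c=snap("wrist","w17.png");s=arm.sense();print("tip",tip(),proj(c,tip()),s["wrist_force"]); 
im,S=snap("scene","s17.png");crop(im,200,180,340,320,4.2,"s17c.png")
E
```

```text
t: 18.8
tcp_pos: [575.1, -182.2, 140.9]
tcp_rot: [0.279, 0.008, 0.96, -0.003]
wrist_force: [0.7, 0.2, -1.5]
finger_gap: 13.3
tip [ 635.42646743 -182.96784185   20.52296101] [279.67186664 181.85141268] [ 0.69058925  0.44220345 -0.87767316]
```

View pics/w17.png

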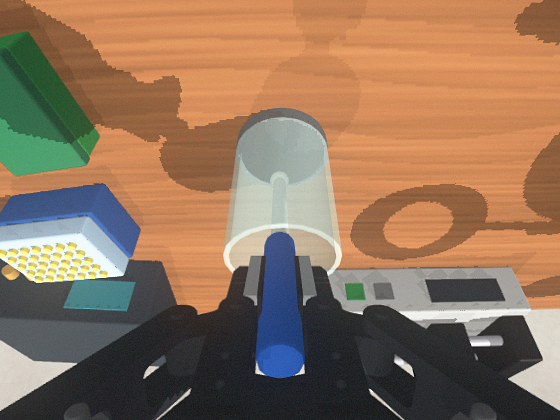

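View pics/s17c.png

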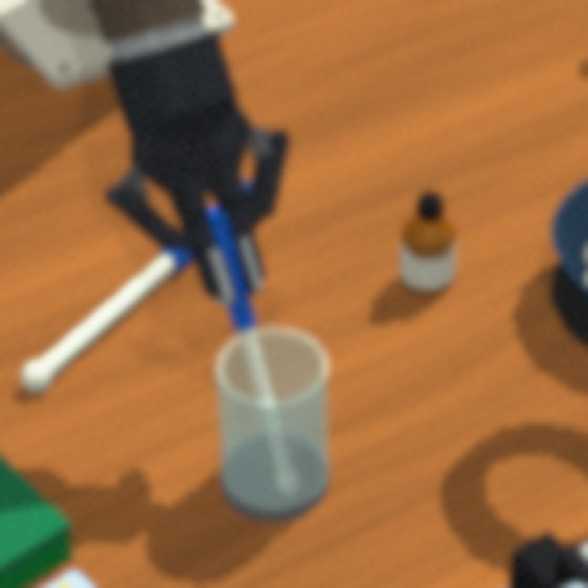

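```bash
python3 -m jog '{"offset":[[1,0,2],[2,0,4],[3,0,5],[3,0,5]],"angular":[[0,0,0],[0,0,0],[0,0,0],[0,0,0]]}'; python3 -m jog '{"offset":[[0,0,0],[0,0,0],[0,0,0],[0,0,0],[0,0,0],[0,0,0],[0,0,0],[0,0,0]],"angular":[[0,0,0],[0,0,0],[0,0,0],[0,0,0],[0,0,0],[0,0,0],[0,0,0],[0,0,0]]}' 1;  python3 - <<'E'
from h import *
im,c=snap("wrist","w18.png");s=arm.sense();print("tip",tip(),proj(c,tip()),s["wrist_force"]); 
E
```

```text
t: 19.3
tcp_pos: [576.2, -182.5, 136.3]
tcp_rot: [0.281, 0.008, 0.96, -0.003]
wrist_force: [3.9, 0.6, 0.0]
finger_gap: 13.4
t: 20.1
tcp_pos: [575.1, -182.2, 135.2]
tcp_rot: [0.28, 0.009, 0.96, -0.003]
wrist_force: [-0.0, -0.2, -0.2]
finger_gap: 85.1
tip [ 635.29127625 -182.89259861   14.36219455] [279.83910857 181.27808528] [-0.45862755 -0.51104909  0.52086869]
```

View pics/w18.png

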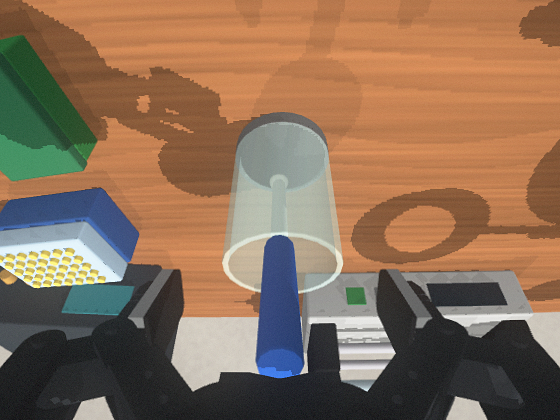

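Rod released, resting in the jar. I retreat along the rod's axis.

```bash
python3 -m jog '{"offset":[[-2,0,-20],[-5,0,-50],[-8,0,-90],[-12,0,-130],[-12,0,-160],[-12,0,-160],[-12,0,-160],[-12,0,-160]],"angular":[[0,0,0],[0,0,0],[0,0,0],[0,0,0],[0,0,0],[0,0,0],[0,0,0],[0,0,0]]}';  python3 - <<'E'
from h import *
im,c=snap("wrist","w19.png");s=arm.sense();print(s["tcp_pos"],s["wrist_force"]); 
im,S=snap("scene","s19.png");crop(im,200,180,440,320,3.3,"s19c.png")
im,_=snap("top","t19.png");crop(im,170,140,340,260,4.7,"t19c.png")
E
```

```text
t: 20.95
tcp_pos: [498.9, -180.5, 275.1]
tcp_rot: [0.279, 0.009, 0.96, -0.002]
wrist_force: [0.5, 0.2, -0.1]
finger_gap: 85.3
[ 498.90849731 -180.35001711  274.73198755] [ 0.13227038 -0.39337297  0.21104772]
```

View pics/s19c.png

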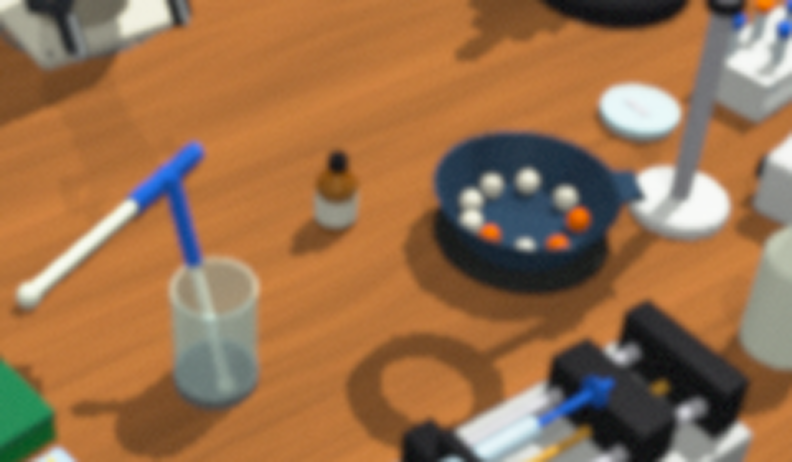

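View pics/t19c.png

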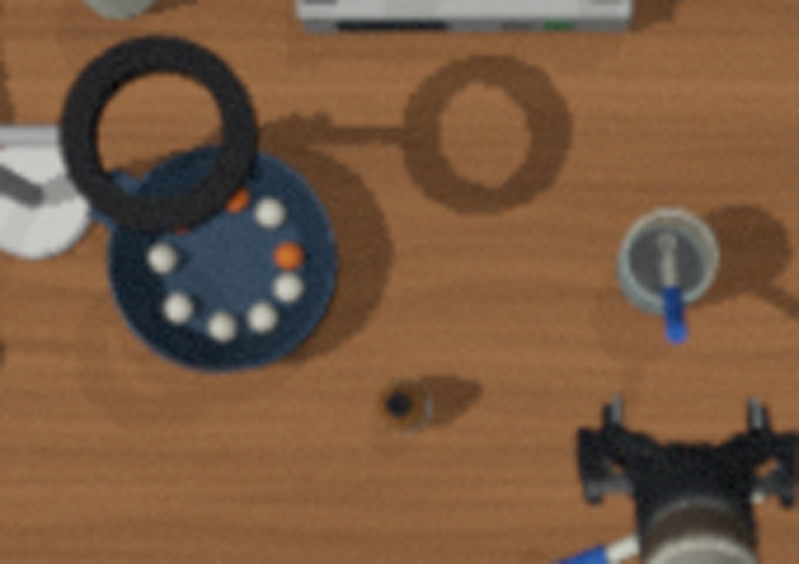

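View pics/w19.png

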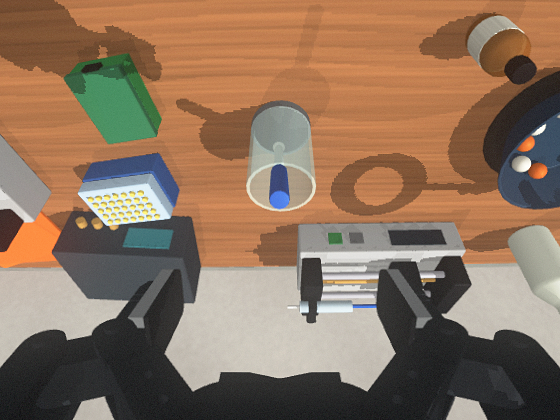

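```bash
python3 -c "
from cell import arm
print(arm.sense()['t']); print(arm.sign_off())"
```

```text
21.1
the job is handed in; nothing more can be done
None
```

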